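Clip the hook tester onto the coil terminal of an electric lock

TASK

Check the electric lock for a coil shorted to its case: lift the black terminal cover off the lock and set it down gently on the bench, open side down. Then squeeze the hook tester's plunger so that its hook comes out, catch the neck of the coil terminal (the post with the round head, not the hexagon one) and let go, so that the tester stays clipped to the post, standing on its metal foot on top of the lock. Do not drop the cover or the tester, and leave the other things on the bench where they are.

Things in the scene. Friction and masses are not known exactly. Their poses are not given: they have to be found in the camera images.
- case_top (a point): Centre of the flat top of the electric lock, a grey steel case lying on its back, fixed to the bench: 150 mm (x) by 180 mm (y) by 40 mm high; the point is at the top, 40 mm above the bench. Only the two brass terminal posts, near its +y end under a black cover, stand up from the top. A latch bolt (-x side) and a cylinder (+x side) stick out lower down.
- cover_center (a point): Centre, half-way up, of the black terminal cover: a loose plain box, open below, 96 mm (x) by 40 mm (y) by 36 mm high, walls 3 mm, about 60 g. It starts standing on the lock's top over both posts, with 6 mm or more free round their heads and 5 mm above, and lifts straight off.
- coil_neck (a point): Coil terminal: upright brass post on the lock's top with a ROUND knurled head, on a round bush 26 mm across, 1.5 mm high. The point is on its axis at mid-neck, 9 mm above the top. Neck 6 mm thick, bare from 3 to 17 mm above the top; head 18 mm across, 17 to 25 mm above it; 28 mm high over all. It stands 45 mm to the lock's +y, 25 mm to its -x or +x (the posts swap).
- earth_neck (a point): Earth terminal: the same kind of brass post with a HEXAGON head, 18 mm across flats, on a square plate 26 mm wide, 50 mm from the coil terminal. The point is on its axis at mid-neck, 9 mm above the lock's top. Not to be used.
- tester: Hook tester, a loose hand tool of 110 g standing on its metal foot; origin in the middle of the foot; x to the nose, y to its left, z up. Grey housing 36 (x) x 26 (y) x 32 mm high. The nose tube, 10 mm thick, its axis 9 mm above the foot, runs from the housing's front face (x = 18 mm) to x = 72 mm; above it the front face is free and flat, 14 to 32 mm above the foot.
- tester_grip (a point): Centre of the tester's housing, half-way up (16 mm above the foot), axes as tester. At rest the rear face of the plunger's thumb plate is 37 mm behind this point and the housing's front face 18 mm ahead of it: 55 mm to take between the fingers, along x, above the nose tube.
- plunger (a joint): Travel of the sprung plunger, m: 0 at rest, 0.014 home, about 0.004 with the hook drawn back on a 6 mm neck. Its black thumb plate, 24 mm wide, 3 to 31 mm above the foot, is behind the housing. Squeezing it towards the housing's front face (55 mm over both at rest, 41 mm home) pushes the hook out of the nose; the spring returns it (3.6 N at rest, 7.8 N home).
- jaw (a point): Where a caught neck sits, on the tester: 3 mm ahead of the nose tube's end, 2 mm right (-y) of its axis, 9 mm above the foot; axes as tester; it moves with the housing, not with the hook. Only the side of the posts towards the lock's middle (the lock's -y side of them) has room for the foot on the lock's top: lay the tester with its nose along the lock's +y.
- hook (a point): Middle of the hook's cross wire, 1.5 mm right of the tube's axis; 3.5 mm ahead of the tube's end at rest, 17.5 mm with the plunger home. 3 mm wire, level, 9 mm above the foot: straight on the left (inner side 2 mm left of axis), crossing to 9 mm right, then a barb 3 mm back. Open to the right (-y): mouth 13 mm with plunger home. A post's head cannot pass through, so the neck enters from the side.
- padlock: Bystander, loose: brass padlock lying flat, 50 x 45 x 22 mm with a steel shackle (about 100 mm long over all); origin under the middle of its brass body. Leave alone.
- cylinder: Bystander, loose: brass door-lock cylinder lying on its side, 64 x 33 x 17 mm. Leave alone.
- key: Bystander, loose: large dark steel key lying flat, about 115 mm long, 8 mm thick. Leave alone.
- tin: Bystander, loose: round steel tin with lid, 75 mm across, 26 mm high. Leave alone.
- driver: Bystander, loose: screwdriver lying flat, 190 mm long; origin under its middle. Leave alone.
- knob: Bystander, loose: brass door knob standing on its rose, 60 mm across, 63 mm high. Leave alone.
- oldlock: Bystander, loose: old lock case lying open on its back, 115 x 165 x 28 mm, its works showing. Leave alone.
- cover: The same black terminal cover as cover_center; origin in the middle of its open underside, z up when it stands open side down.
There are look-alikes about, which are no part of the job. What is shaped like the cover but red or white is not meant. What is shaped like the tester but green is not meant.

How it is judged:
On the way:
1. the terminal cover is off the lock and stands on the bench, released (height (world z) of cover_center below 0.022 m and angle between cover_center's own z axis and vertical below 0.1 rad and contact force between the fingers and cover below 0.1 N and linear speed of cover below 0.02 m/s), for 0.2 s.
At the end, for the whole second after the job is handed in: Hook drawn back on the neck of the round-headed terminal (jaw within 5 mm of its axis from above, plunger travel 2.5 to 6 mm); tester on its foot on the lock (jaw 5 to 12.5 mm above the top, tilt under 0.1 rad); cover on the bench, open side down (tilt under 0.1 rad); both at rest (height (world z) of cover_center below 0.022 m and angle between each of cover_center, tester_grip's own z axis and vertical below 0.1 rad and horizontal distance between jaw and coil_neck below 0.005 m and value of joint plunger between 0.0025 and 0.006 m and z of jaw in the frame of case_top between 0.005 and 0.0125 m and linear speed of each of tester, cover below 0.02 m/s); the robot touches nothing.
It fails at once if the cover is dropped or thrown (faster than 0.6 m/s out of the fingers) (linear speed of cover above 0.6 m/s and contact force between the fingers and cover below 0.1 N).
It fails at once if the tester is dropped or thrown (faster than 0.6 m/s out of the fingers) (linear speed of tester above 0.6 m/s and contact force between the fingers and tester below 0.1 N).
It fails at once if a bystander is moved by more than 30 mm (distance of any of padlock, cylinder, key, tin, driver, knob, oldlock from where it was at the start of the episode above 0.03 m).
It also fails if it takes over 59 s, if anything falls off the work surface, if the arm or the gripper's body presses on something with over 40 N, if the wrist force passes 120 N, or if a joint passes its speed limit or range.

ROBOT

A 7-joint arm with a two-finger parallel gripper is mounted at the origin on the work surface. World frame = base frame: x ahead of the robot, y to its left, z up, the work surface at z = 0. Lengths are in m, angles in rad, forces in N, time in s.
With the tool pointing down it reaches from about 0.425 to 0.95 m from the base axis. Payload 4.7 kg.
Tool frame: the origin (TCP) lies on the centre line of the jaws, within the pads' length; the fingertips stand 14 mm ahead of it and the grasp point (between the pads) lies 5 mm behind it; z points along the fingers, y is the line along which they close (so a half turn about z gives the same grasp; the last joint's range is limited). The gripper opens to 87 mm and grips with 3 to 60 N. Pads are 19 mm wide; open, the fingers measure 117 mm over their backs; the gripper's body (75 mm by 190 mm) begins 51 mm behind the grasp point.
Start: joints at [-1.268, 0.469, -0.049, 1.532, 0.024, 1.141, -0.082], TCP at [0.22, 0.638, 0.237] pointing down, gripper open.
Joint ranges: [-2.59, 2.59], [-0.33, 1.99], [-1.39, 1.29], [0.1, 2.45], [-1.04, 4.18], [0.21, 1.99], [-2.66, 2.66]. Speed limits (rad/s): [2.57, 2.57, 3.14, 3.14, 3.14, 3.14, 3.14].

INTERFACE

Orientations are given as a rotation vector (axis times angle).
In Python, from rig import r gives the robot as it stands.
- The arm moves only by the tool jog_arm, never from a script. Its argument "steps" is a list of rows, each an object with "delta_pos": the shift along the world's x, y, z in mm, a list of three; "angular": the turn, a rotation vector about the world's x, y, z in degrees, a list of three; "claw": the opening in per cent of the stroke, from 0 (shut) to 100 (fully open). In form: [{"delta_pos": [dx, dy, dz], "angular": [rx, ry, rz], "claw": claw}, ...]. A call has 1 to 8 rows; each row is the pose to reach, as a shift and turn from the pose commanded when the call began; what a row does not reach only later rows make up. A row lasts 1/12 s, in which the tool goes at most 41.7 mm and 7.16 degrees, less where a joint would pass 70% of its speed; a pose out of reach is approached as far as the arm can. A call with a gripper value outside its range is refused whole. The fingers move at their own pace and stop on an object; "newtons" is the grip in N (left out, the last holds). Time passes only in rows, so rows that repeat a pose let the fingers close. It gives the time, the measured TCP pose, the force, the opening and the grip force at its end, in the units of the state.
- r.observe(): the state, without advancing time (a new reading comes with each control period).
- r.read_camera(name): name is "scene" or "top" or "wrist"; returns the picture (384x512x3 uint8, red, green, blue); there is no depth.
- r.camera_model(name): a dict with "fovy" (degrees; the focal length in pixels is half the picture's height over the tangent of half this angle, whatever the lens; pixels are square), "cx", "cy" (the principal point, pixels), "xyz" and "orientation" of the camera in the world. Camera axes: x right, y up, looking along -z (the intrinsics and any distortion apply to the point x, -y, -z); pixel columns grow to the right and rows downward; lengths in m; the calibration is good to about 2 mm. A picture is of the moment at which its call begins: read the wrist's pose just before it. camera_model takes no time and is no camera call; for the wrist camera it gives the pose at the moment of the call.
- r.close_job(): hands the job in; it is judged then, once.
The state is a dict: "clock": time; "joint_pos": joint angles; "joint_velocities": joint speeds; "joint_efforts": joint torques, N m; "tcp_pos": TCP position; "orientation": TCP orientation; "wrist_force": force on the tool from outside, world axes, zero at the start; "torque": the same for the moment, N m; "finger_gap": finger opening in m; "grip_force": force on a finger pad.
Only numpy, scipy, OpenCV 4.12 (cv2) and the standard library are available. Lean on these libraries where they do the work, as an engineer would, in place of code of your own. Each camera call takes 0.05 s, during which the arm holds its last target. There are 200 camera calls.

## Working session

There is one attempt and no reset: what is moved stays moved. The work goes in short steps, Python scripts to look and compute and a tool call to move; the robot and the scene stay as the last step left them, time stands still between calls to the robot, and variables do not carry over. Pictures are saved under pics/ and viewed, at most 10 in all, crops included, and the job is handed in when it is done.

Besides the shell and the picture viewer there is one more tool, called as name([rows], argument=value, ...), one row to a line, values as JSON. jog_arm: Moves the arm, as the interface text tells. Its arguments: {"type":"object","properties":{"steps":{"type":"array"},"newtons":{"type":"number"}},"required":["steps"]}

```bash
mkdir -p pics; ls; cat > h.py <<'E'
import numpy as np, cv2
from scipy.spatial.transform import Rotation as R
from rig import r
def rot(o):
    o=np.array(o,float)
    return o if o.shape==(3,3) else (R.from_rotvec(o).as_matrix() if o.size==3 else R.from_quat(o).as_matrix())
def ray(m,u,v):
    f=192/np.tan(np.radians(m['fovy'])/2)
    d=rot(m['orientation'])@np.array([(u-m['cx'])/f,-(v-m['cy'])/f,-1.])
    return np.array(m['xyz']),d
def plane(m,u,v,z):
    o,d=ray(m,u,v); return o+d*(z-o[2])/d[2]
def proj(m,p):
    f=192/np.tan(np.radians(m['fovy'])/2)
    c=rot(m['orientation']).T@(np.array(p)-np.array(m['xyz']))
    return np.array([m['cx']-f*c[0]/c[2], m['cy']+f*c[1]/c[2]])
def shot(name,fn,crop=None,s=1):
    m=r.camera_model(name); im=r.read_camera(name)
    cv2.imwrite('pics/'+fn+'.png',im[:,:,::-1]); return m,im
E
python3 - <<'E'
from h import *
a,i=shot('scene','scene0'); b,j=shot('top','top0')
print(a,b); print(r.observe())
E
```

```text
pics
{'fovy': 45.66053496606518, 'cx': 254.3600773096656, 'cy': 187.32976929738135, 'xyz': array([ 1.19644161, -0.75201896,  0.90890633]), 'orientation': array([0.83384718, 0.32059203, 0.72179413])} {'fovy': 50.59895791341715, 'cx': 257.9761353901102, 'cy': 190.36578018198404, 'xyz': array([ 0.33746375, -0.00603014,  1.18492386]), 'orientation': array([ 0.13963869, -0.1469579 , -1.54552456])}
{'clock': 0.1, 'joint_pos': array([-1.26788576,  0.46937406, -0.0485833 ,  1.53356121,  0.02409681,
        1.14098286, -0.08230673]), 'joint_velocities': array([-0.00130841, -0.00144765,  0.00066591, -0.00227179,  0.00201156,
        0.00071894,  0.00018786]), 'joint_efforts': array([ 9.19282938e-04, -5.09170246e+01, -8.09344556e-02, -2.36830294e+01,
       -6.13966724e-02,  3.44586396e-02,  7.36373045e-05]), 'tcp_pos': array([0.21971238, 0.63770774, 0.23560097]), 'orientation': array([-5.18765630e-01, -3.09823449e+00,  2.70997499e-03]), 'wrist_force': array([-0.05628235,  0.30918754, -0.65811504]), 'torque': array([-0.04708479,  0.00468004,  0.04534593]), 'grip_force': 0.0, 'finger_gap': 0.08714849216528815}
```

View pics/top0.png

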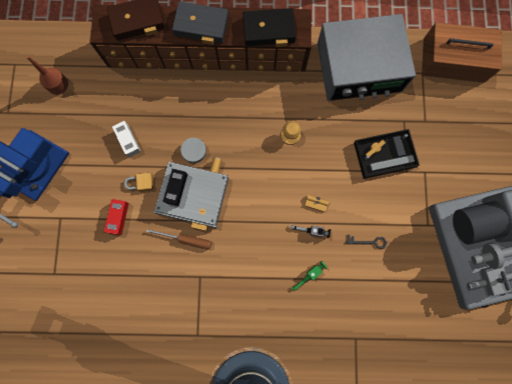

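View pics/scene0.png

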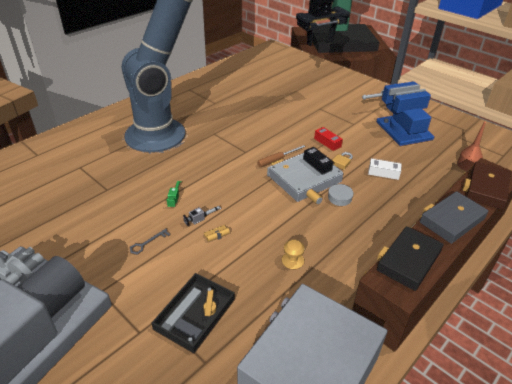

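The top view shows the lock at about (192,193) with the black cover at (175,187). The black/grey tester is at (310,231) with its nose to the left, and the green look-alike is at (310,277). I'll convert these to world positions and check them against the known sizes.

```bash
python3 - <<'E'
from h import *
np.set_printoptions(precision=4,suppress=True)
m=r.camera_model('top'); s=r.camera_model('scene')
im=cv2.imread('pics/top0.png')
print('base',proj(m,[0,0,0]),proj(s,[0,0,0]),'tcp',proj(m,[.22,.638,.237]),proj(s,[.22,.638,.237]))
for n,(u,v,z) in dict(cover=(175,187,.076),lockc=(192,194,.04),tester=(318,232,.032),nose=(290,229,.009),knob=(291,130,.05),padlock=(138,181,.01),white=(125,139,.036),red=(116,217,.036),tin=(193,151,.026),driver=(180,240,.01)).items():
    p=plane(m,u,v,z); print(n,p,'scene px',proj(s,p))
big=cv2.resize(im[120:260,90:350],None,fx=3,fy=3,interpolation=cv2.INTER_CUBIC); cv2.imwrite('pics/top0c.png',big)
E
```

```text
base [250.4356 391.7542] [155.1602 134.3383] tcp [-33.583  313.0506] [320.4551  38.3108]
cover [0.5474 0.2214 0.076 ] scene px [316.7909 155.0858]
lockc [0.5349 0.1791 0.04  ] scene px [304.0914 168.396 ]
tester [ 0.4345 -0.1819  0.032 ] scene px [194.8761 210.7948]
nose [ 0.4434 -0.1043  0.009 ] scene px [217.7002 205.1823]
knob [ 0.729  -0.1022  0.05  ] scene px [293.9446 246.0899]
padlock [0.5756 0.3449 0.01  ] scene px [344.3699 159.2581]
white [0.6954 0.3845 0.036 ] scene px [383.6203 163.2756]
red [0.4648 0.3917 0.036 ] scene px [326.9986 134.1076]
tin [0.6661 0.1848 0.026 ] scene px [338.9097 190.1543]
driver [0.4052 0.2117 0.01  ] scene px [279.4333 154.592 ]
```

View pics/top0c.png

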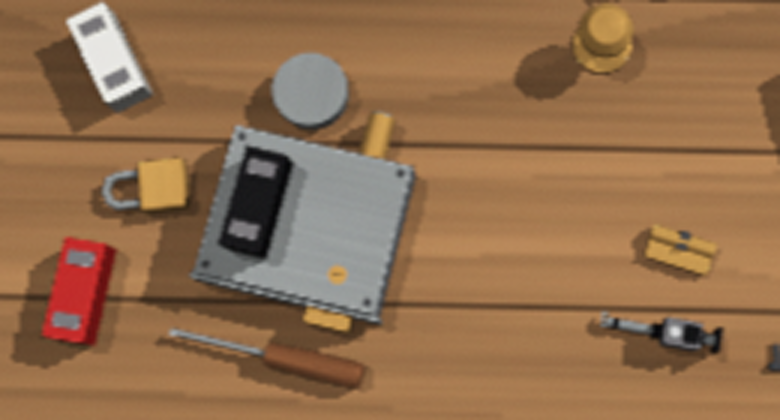

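The scene camera confirms these points: cover at (0.547,0.221), lock centre at (0.535,0.179), tester at (0.434,-0.182) with its nose towards +y. The crop shows the lock yawed about -12°, with its +x side facing world +x. I'll move above the cover.

jog_arm([
  {"delta_pos": [163,-208,0],"angular": [0,0,0],"claw": 100},
  {"delta_pos": [163,-208,0],"angular": [0,0,0],"claw": 100},
  {"delta_pos": [163,-208,0],"angular": [0,0,0],"claw": 100},
  {"delta_pos": [163,-208,0],"angular": [0,0,0],"claw": 100},
  {"delta_pos": [163,-208,0],"angular": [0,0,0],"claw": 100},
  {"delta_pos": [163,-208,0],"angular": [0,0,0],"claw": 100},
  {"delta_pos": [163,-208,0],"angular": [0,0,0],"claw": 100},
  {"delta_pos": [163,-208,0],"angular": [0,0,0],"claw": 100},
])

```text
clock: 0.77
tcp_pos: [0.3868, 0.4251, 0.2364]
orientation: [0.533, 3.094, -0.004]
wrist_force: [-0.0, 0.2, 0.0]
finger_gap: 0.0873
grip_force: 0.0
```

jog_arm([
  {"delta_pos": [153,-219,0],"angular": [0,0,0],"claw": 100},
  {"delta_pos": [153,-219,0],"angular": [0,0,0],"claw": 100},
  {"delta_pos": [153,-219,0],"angular": [0,0,0],"claw": 100},
  {"delta_pos": [153,-219,0],"angular": [0,0,0],"claw": 100},
  {"delta_pos": [153,-219,0],"angular": [0,0,0],"claw": 100},
  {"delta_pos": [153,-219,0],"angular": [0,0,0],"claw": 100},
  {"delta_pos": [153,-219,0],"angular": [0,0,0],"claw": 100},
  {"delta_pos": [153,-219,0],"angular": [0,0,0],"claw": 100},
])

```text
clock: 1.43
tcp_pos: [0.5384, 0.2065, 0.2364]
orientation: [0.531, 3.095, -0.003]
wrist_force: [-0.3, -0.6, 0.5]
finger_gap: 0.0871
grip_force: 0.0
```

```bash
python3 - <<'E'
from h import *
np.set_printoptions(precision=4,suppress=True)
m,im=shot('wrist','w1'); o=r.observe(); print(o['clock'],o['tcp_pos'],rot(o['orientation'])[:,1],m)
E
```

```text
1.4833 [0.5366 0.2098 0.2362] [ 0.3293  0.9442 -0.0004] {'fovy': 71.74459070004566, 'cx': 256.0562587154734, 'cy': 191.81931434669715, 'xyz': array([0.4753, 0.228 , 0.3854]), 'orientation': array([-0.2134, -0.1484,  1.2262])}
```

View pics/w1.png

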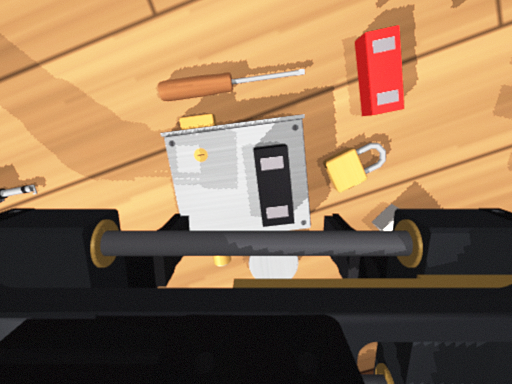

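The wrist picture shows the whole black cover at about (273,186), clear of the fingers, plus lock corners near (163,134), (302,117) and (310,229). I'll measure both.

```bash
cat >> h.py <<'E'
def rect(m,mask,z):
    c=max(cv2.findContours(mask.astype(np.uint8),0,2)[0],key=cv2.contourArea).reshape(-1,2)
    P=np.array([plane(m,u,v,z)[:2] for u,v in c],np.float32)*1000
    b=cv2.minAreaRect(P); return b,cv2.boxPoints(b),c
E
python3 - <<'E'
from h import *
np.set_printoptions(precision=1,suppress=True)
im=cv2.imread('pics/w1.png'); g=im.max(2)
m=r.camera_model('wrist')
roi=np.zeros(g.shape,bool); roi[140:229,245:300]=1
# fill label holes with hull
b,p,c=rect(m,(g<60)&roi,.076); print(b,p,c.min(0),c.max(0))
for u,v in [(163,134),(302,117),(310,229)]: print(plane(m,u,v,.04)*1000)
# top view cover
t=cv2.imread('pics/top0.png').max(2); roi=np.zeros(t.shape,bool); roi[165:208,160:190]=1
b,p,c=rect(r.camera_model('top'),(t<50)&roi,.076); print(b,p)
print(im[150:225:8,240:300:6].max(2))
E
```

```text
((546.0239868164062, 228.15771484375), (38.16001892089844, 96.79402923583984), 77.65936279296875) [[494.7 219.9]
 [589.2 199.2]
 [597.4 236.5]
 [502.8 257.1]] [254 144] [293 225]
[443.6 115.6  40. ]
[481.7 288.6  40. ]
[628.7 255.8  40. ]
((547.0615234375, 221.5548095703125), (44.77021789550781, 97.80426788330078), 77.28630065917969) [[494.4 210.5]
 [589.8 189. ]
 [599.7 232.6]
 [504.3 254.2]]
[[237 210 194  44  45  48  49  46 151 184]
 [235 208 216  44 194 221 209 176  97 182]
 [236 207 213  40 201 204 204 216  42 178]
 [238 213 214  38  47  44  45  45  41 182]
 [237 231 210  39  45  45  43  48  41 177]
 [237 233 209  92  47  46  41  47  48 178]
 [232 232 206 177  43  43  43  41  42 172]
 [232 233 206 210  40  53 103 189  53 173]
 [231 231 199 200  37 203 201 207 125 201]
 [230 228 230 231  36  37  39  36  31 148]]
```

Cover centre is at (546,228) and measures 97×38 mm, which matches. The lock yaw is -12.4°, its edges measure 177 and 151 mm, and its centre is at (536,186). The posts' midpoint calculated from the lock is (546,230), which agrees with the cover. I'll turn +6.8° and descend.

jog_arm([
  {"delta_pos": [10,17,-40],"angular": [0,0,6.8],"claw": 100},
  {"delta_pos": [10,17,-75],"angular": [0,0,6.8],"claw": 100},
  {"delta_pos": [10,17,-110],"angular": [0,0,6.8],"claw": 100},
  {"delta_pos": [10,17,-140],"angular": [0,0,6.8],"claw": 100},
  {"delta_pos": [10,17,-160],"angular": [0,0,6.8],"claw": 100},
  {"delta_pos": [10,17,-170],"angular": [0,0,6.8],"claw": 100},
  {"delta_pos": [10,17,-174],"angular": [0,0,6.8],"claw": 100},
  {"delta_pos": [10,17,-174],"angular": [0,0,6.8],"claw": 100},
], newtons=12)

```text
clock: 2.15
tcp_pos: [0.5451, 0.2297, 0.0622]
orientation: [-0.331, -3.123, -0.0]
wrist_force: [-0.2, 0.2, -0.2]
finger_gap: 0.087
grip_force: 0.0
```

jog_arm([
  {"delta_pos": [0,0,0],"angular": [0,0,0],"claw": 40},
  {"delta_pos": [0,0,0],"angular": [0,0,0],"claw": 30},
  {"delta_pos": [0,0,0],"angular": [0,0,0],"claw": 20},
  {"delta_pos": [0,0,0],"angular": [0,0,0],"claw": 20},
  {"delta_pos": [0,0,0],"angular": [0,0,0],"claw": 20},
  {"delta_pos": [0,0,0],"angular": [0,0,0],"claw": 20},
  {"delta_pos": [0,0,0],"angular": [0,0,0],"claw": 20},
  {"delta_pos": [0,0,0],"angular": [0,0,0],"claw": 20},
], newtons=12)

```text
clock: 2.82
tcp_pos: [0.5458, 0.2281, 0.0626]
orientation: [-0.334, -3.124, 0.0]
wrist_force: [0.1, -1.0, 0.5]
finger_gap: 0.0417
grip_force: 0.2
```

jog_arm([
  {"delta_pos": [0,0,0],"angular": [0,0,0],"claw": 20},
  {"delta_pos": [0,0,0],"angular": [0,0,0],"claw": 20},
  {"delta_pos": [0,0,0],"angular": [0,0,0],"claw": 20},
  {"delta_pos": [0,0,0],"angular": [0,0,0],"claw": 20},
  {"delta_pos": [0,0,5],"angular": [0,0,0],"claw": 20},
  {"delta_pos": [0,0,10],"angular": [0,0,0],"claw": 20},
], newtons=12)

```text
clock: 3.32
tcp_pos: [0.5455, 0.2282, 0.0725]
orientation: [-0.334, -3.123, 0.0]
wrist_force: [1.0, -0.0, -0.2]
finger_gap: 0.04
grip_force: 12.0
```

jog_arm([
  {"delta_pos": [0,0,20],"angular": [0,0,0],"claw": 20},
  {"delta_pos": [0,0,45],"angular": [0,0,0],"claw": 20},
  {"delta_pos": [2,-20,60],"angular": [0,0,0],"claw": 20},
  {"delta_pos": [4,-55,60],"angular": [0,0,0],"claw": 20},
  {"delta_pos": [7,-92,60],"angular": [0,0,0],"claw": 20},
  {"delta_pos": [9,-130,60],"angular": [0,0,0],"claw": 20},
  {"delta_pos": [12,-165,60],"angular": [0,0,0],"claw": 20},
  {"delta_pos": [14,-195,60],"angular": [0,0,0],"claw": 20},
])

```text
clock: 3.98
tcp_pos: [0.5599, 0.0304, 0.1333]
orientation: [0.337, 3.122, -0.001]
wrist_force: [1.1, 0.4, 0.2]
finger_gap: 0.0396
grip_force: 12.0
```

jog_arm([
  {"delta_pos": [0,-15,-20],"angular": [0,0,0],"claw": 20},
  {"delta_pos": [0,-25,-50],"angular": [0,0,0],"claw": 20},
  {"delta_pos": [0,-28,-75],"angular": [0,0,0],"claw": 20},
  {"delta_pos": [0,-28,-92],"angular": [0,0,0],"claw": 20},
  {"delta_pos": [0,-28,-100],"angular": [0,0,0],"claw": 20},
  {"delta_pos": [0,-28,-105],"angular": [0,0,0],"claw": 20},
  {"delta_pos": [0,-28,-107],"angular": [0,0,0],"claw": 20},
  {"delta_pos": [0,-28,-107],"angular": [0,0,0],"claw": 20},
])

```text
clock: 4.65
tcp_pos: [0.5605, 0.0056, 0.0261]
orientation: [0.333, 3.123, 0.001]
wrist_force: [0.8, -0.2, -0.8]
finger_gap: 0.0398
grip_force: 12.0
```

jog_arm([
  {"delta_pos": [0,0,-1],"angular": [0,0,0],"claw": 20},
  {"delta_pos": [0,0,-2],"angular": [0,0,0],"claw": 20},
  {"delta_pos": [0,0,-3],"angular": [0,0,0],"claw": 20},
  {"delta_pos": [0,0,-3.5],"angular": [0,0,0],"claw": 20},
  {"delta_pos": [0,0,-3.5],"angular": [0,0,0],"claw": 20},
])

```text
clock: 5.07
tcp_pos: [0.5602, 0.0054, 0.0226]
orientation: [0.334, 3.123, 0.001]
wrist_force: [-0.6, -0.4, 2.9]
finger_gap: 0.0403
grip_force: 12.0
```

jog_arm([
  {"delta_pos": [0,0,0],"angular": [0,0,0],"claw": 60},
  {"delta_pos": [0,0,0],"angular": [0,0,0],"claw": 80},
  {"delta_pos": [0,0,0],"angular": [0,0,0],"claw": 80},
  {"delta_pos": [0,0,0],"angular": [0,0,0],"claw": 80},
  {"delta_pos": [0,0,0],"angular": [0,0,0],"claw": 80},
  {"delta_pos": [0,0,0],"angular": [0,0,0],"claw": 80},
  {"delta_pos": [0,0,0],"angular": [0,0,0],"claw": 80},
  {"delta_pos": [0,0,0],"angular": [0,0,0],"claw": 80},
])

```text
clock: 5.73
tcp_pos: [0.5598, 0.0052, 0.022]
orientation: [-0.334, -3.124, -0.0]
wrist_force: [-0.5, -0.3, 0.4]
finger_gap: 0.069
grip_force: 0.0
```

jog_arm([
  {"delta_pos": [0,0,20],"angular": [0,0,0],"claw": 100},
  {"delta_pos": [0,0,55],"angular": [0,0,0],"claw": 100},
  {"delta_pos": [0,0,90],"angular": [0,0,0],"claw": 100},
  {"delta_pos": [-20,-20,120],"angular": [0,0,0],"claw": 100},
  {"delta_pos": [-40,-50,140],"angular": [0,0,0],"claw": 100},
  {"delta_pos": [-60,-80,150],"angular": [0,0,0],"claw": 100},
  {"delta_pos": [-80,-115,160],"angular": [0,0,0],"claw": 100},
  {"delta_pos": [-90,-140,170],"angular": [0,0,0],"claw": 100},
])

```text
clock: 6.4
tcp_pos: [0.467, -0.1376, 0.1929]
orientation: [-0.338, -3.123, 0.001]
wrist_force: [0.1, 0.2, 0.7]
finger_gap: 0.0868
grip_force: 0.0
```

jog_arm([
  {"delta_pos": [-25,-35,0],"angular": [0,0,0],"claw": 100},
  {"delta_pos": [-25,-40,0],"angular": [0,0,0],"claw": 100},
  {"delta_pos": [-25,-40,0],"angular": [0,0,0],"claw": 100},
  {"delta_pos": [-25,-40,0],"angular": [0,0,0],"claw": 100},
  {"delta_pos": [-25,-40,0],"angular": [0,0,0],"claw": 100},
])

```text
clock: 6.82
tcp_pos: [0.4455, -0.1733, 0.1918]
orientation: [-0.331, -3.124, -0.001]
wrist_force: [0.6, -0.2, 0.1]
finger_gap: 0.0871
grip_force: 0.0
```

```bash
python3 - <<'E'
from h import *
np.set_printoptions(precision=4,suppress=True)
m,im=shot('wrist','w2'); o=r.observe(); print(o['clock'],o['tcp_pos'],rot(o['orientation'])[:,1]);np.save('w2.npy',m,allow_pickle=True)
E
```

```text
6.8667 [ 0.4456 -0.1732  0.1918] [0.2087 0.978  0.0006]
```

View pics/w2.png

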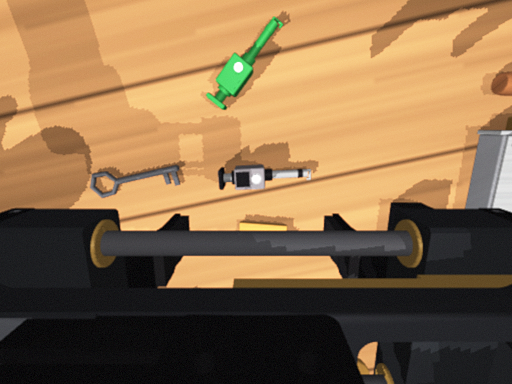

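The wrist camera shows the tester, with its plunger plate at (221,179), housing at (250,178) and nose end near (305,174). I'll zoom in for exact pixels.

```bash
python3 - <<'E'
import cv2
im=cv2.imread('pics/w2.png')[155:205,205:320]
cv2.imwrite('pics/w2c.png',cv2.resize(im,None,fx=6,fy=6,interpolation=cv2.INTER_NEAREST))
E
```

```text
(no output)
```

View pics/w2c.png

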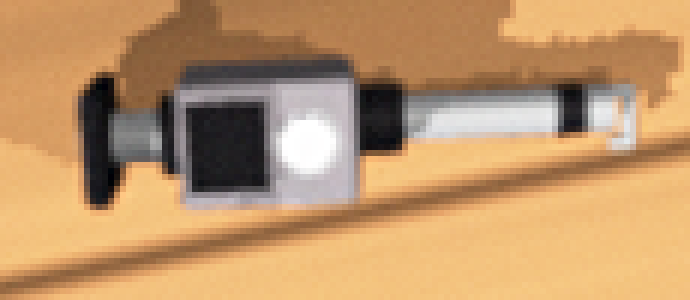

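```bash
python3 - <<'E'
from h import *
np.set_printoptions(precision=1,suppress=True)
m=np.load('w2.npy',allow_pickle=True).item()
q=lambda a,b,z: plane(m,205+a/6-.5,155+b/6-.5,z)[:2]*1000
c=[q(178,82,.032),q(357,76,.032),q(358,200,.032),q(181,206,.032)]
C=np.mean(c,0); d=(c[1]+c[2]-c[0]-c[3])/2; print(np.array(c),C,np.linalg.norm(d),np.degrees(np.arctan2(d[1],d[0])))
a=q(408,113,.010);e=q(618,107,.010);d2=e-a;print(a,e,np.degrees(np.arctan2(d2[1],d2[0])),np.linalg.norm(e-C))
p=q(100,140,.031);print('plate',p,np.linalg.norm(p-C)); d3=e-p; th=np.arctan2(d3[1],d3[0]);print(np.degrees(th))
# green nearby
print('green',plane(m,235,72,.03)*1000, 'key', plane(m,175,172,.005)*1000,'cyl',plane(m,262,226,.015)*1000)
E
```

```text
[[ 421.6 -195.2]
 [ 427.7 -160.8]
 [ 452.1 -165.6]
 [ 445.9 -200.3]] [ 436.8 -180.5] 35.145305674799445 79.94553729021283
[ 441.  -151.9] [ 448.9 -108.4] 79.64047315401072 73.03586260901405
plate [ 429.8 -213.1] 33.361252706969076
79.61687807059316
green [ 319.5 -170.6   30. ] key [ 414.2 -273.5    5. ] cyl [ 505.6 -178.9   15. ]
```

Tester centre is at (436.8,-180.5) with heading 79.8°. The housing measures 35 mm and the tube end is at 73 mm, both as given. The grasp centre, 9.5 mm behind the housing centre, is (435,-190). I'll descend with the tips about 18 mm above the bench.

jog_arm([
  {"delta_pos": [-10.5,-16.5,-20],"angular": [0,0,1.9],"claw": 100},
  {"delta_pos": [-10.5,-16.5,-55],"angular": [0,0,1.9],"claw": 100},
  {"delta_pos": [-10.5,-16.5,-90],"angular": [0,0,1.9],"claw": 100},
  {"delta_pos": [-10.5,-16.5,-120],"angular": [0,0,1.9],"claw": 100},
  {"delta_pos": [-10.5,-16.5,-145],"angular": [0,0,1.9],"claw": 100},
  {"delta_pos": [-10.5,-16.5,-155],"angular": [0,0,1.9],"claw": 100},
  {"delta_pos": [-10.5,-16.5,-159.5],"angular": [0,0,1.9],"claw": 100},
  {"delta_pos": [-10.5,-16.5,-159.5],"angular": [0,0,1.9],"claw": 100},
], newtons=25)

```text
clock: 7.53
tcp_pos: [0.4347, -0.1906, 0.0321]
orientation: [-0.28, -3.128, -0.001]
wrist_force: [0.1, 0.5, -0.1]
finger_gap: 0.0866
grip_force: 0.0
```

jog_arm([
  {"delta_pos": [0,0,0],"angular": [0,0,0],"claw": 62},
  {"delta_pos": [0,0,0],"angular": [0,0,0],"claw": 55},
  {"delta_pos": [0,0,0],"angular": [0,0,0],"claw": 50},
  {"delta_pos": [0,0,0],"angular": [0,0,0],"claw": 45},
  {"delta_pos": [0,0,0],"angular": [0,0,0],"claw": 40},
  {"delta_pos": [0,0,0],"angular": [0,0,0],"claw": 30},
  {"delta_pos": [0,0,0],"angular": [0,0,0],"claw": 30},
  {"delta_pos": [0,0,0],"angular": [0,0,0],"claw": 30},
], newtons=25)

```text
clock: 8.2
tcp_pos: [0.4351, -0.1904, 0.0331]
orientation: [0.281, 3.128, 0.002]
wrist_force: [0.4, 4.5, 5.7]
finger_gap: 0.0417
grip_force: 9.8
```

jog_arm([
  {"delta_pos": [0,0,0],"angular": [0,0,0],"claw": 25},
  {"delta_pos": [0,0,0],"angular": [0,0,0],"claw": 25},
  {"delta_pos": [0,0,0],"angular": [0,0,0],"claw": 25},
  {"delta_pos": [0,0,0],"angular": [0,0,0],"claw": 25},
  {"delta_pos": [0,0,0],"angular": [0,0,0],"claw": 25},
  {"delta_pos": [0,0,0],"angular": [0,0,0],"claw": 25},
], newtons=25)

```text
clock: 8.7
tcp_pos: [0.4351, -0.1904, 0.0332]
orientation: [0.281, 3.128, 0.002]
wrist_force: [0.2, 4.0, 7.2]
finger_gap: 0.0403
grip_force: 25.0
```

jog_arm([
  {"delta_pos": [0,0,5],"angular": [0,0,0],"claw": 25},
  {"delta_pos": [0,0,15],"angular": [0,0,0],"claw": 25},
  {"delta_pos": [0,0,35],"angular": [0,0,0],"claw": 25},
  {"delta_pos": [0,0,60],"angular": [0,0,0],"claw": 25},
  {"delta_pos": [0,0,85],"angular": [0,0,0],"claw": 25},
  {"delta_pos": [0,0,105],"angular": [0,0,0],"claw": 25},
  {"delta_pos": [4,14,117],"angular": [0,0,-1],"claw": 25},
  {"delta_pos": [10,38,117],"angular": [0,0,-2.2],"claw": 25},
])

```text
clock: 9.37
tcp_pos: [0.4453, -0.1566, 0.153]
orientation: [0.353, 3.115, -0.004]
wrist_force: [-0.2, -0.5, -1.0]
finger_gap: 0.0403
grip_force: 25.0
```

jog_arm([
  {"delta_pos": [9,31,0],"angular": [0,0,0],"claw": 25},
  {"delta_pos": [18,64,0],"angular": [0,0,0],"claw": 25},
  {"delta_pos": [27,97,0],"angular": [0,0,0],"claw": 25},
  {"delta_pos": [36,130,0],"angular": [0,0,0],"claw": 25},
  {"delta_pos": [45,163,0],"angular": [0,0,0],"claw": 25},
  {"delta_pos": [54,196,0],"angular": [0,0,0],"claw": 25},
  {"delta_pos": [63,224,0],"angular": [0,0,0],"claw": 25},
  {"delta_pos": [69,245,0],"angular": [0,0,0],"claw": 25},
])

```text
clock: 10.03
tcp_pos: [0.5137, 0.0943, 0.1501]
orientation: [0.339, 3.123, 0.001]
wrist_force: [0.6, -0.5, -1.4]
finger_gap: 0.0404
grip_force: 25.0
```

jog_arm([
  {"delta_pos": [5,14,0],"angular": [0,0,0],"claw": 25},
  {"delta_pos": [5,14,0],"angular": [0,0,0],"claw": 25},
  {"delta_pos": [5,14,0],"angular": [0,0,0],"claw": 25},
  {"delta_pos": [5,14,0],"angular": [0,0,0],"claw": 25},
])

```text
clock: 10.37
tcp_pos: [0.5179, 0.1037, 0.1495]
orientation: [-0.346, -3.122, 0.002]
wrist_force: [-0.3, -0.7, -1.4]
finger_gap: 0.0403
grip_force: 25.0
```

```bash
python3 - <<'E'
from h import *
np.set_printoptions(precision=4,suppress=True)
m,im=shot('wrist','w3'); o=r.observe(); print(o['clock'],o['tcp_pos'],rot(o['orientation']),o['finger_gap'],o['wrist_force']);np.save('w3.npy',m,allow_pickle=True)
a,i=shot('scene','s3'); b,j=shot('top','t3')
t=o['tcp_pos']; Y=rot(o['orientation'])[:,1]; n=t+Y*.0845-[0,0,.023]
print('expected jaw',n,proj(m,n),proj(a,n),proj(b,n))
W=im; S=cv2.resize(i[100:230,230:400],None,fx=3.5,fy=3.5,interpolation=cv2.INTER_CUBIC); 
cv2.imwrite('pics/s3c.png',S[:,:,::-1])
E
```

```text
10.4167 [0.5179 0.1035 0.1495] [[-0.9756  0.2194 -0.0007]
 [ 0.2194  0.9756 -0.0011]
 [ 0.0005 -0.0013 -1.    ]] 0.04044665623367002 [-0.1524 -0.6785 -1.1159]
expected jaw [0.5364 0.186  0.1264] [379.6568 225.9585] [308.3761 144.8863] [184.4465 187.7079]
```

View pics/w3.png

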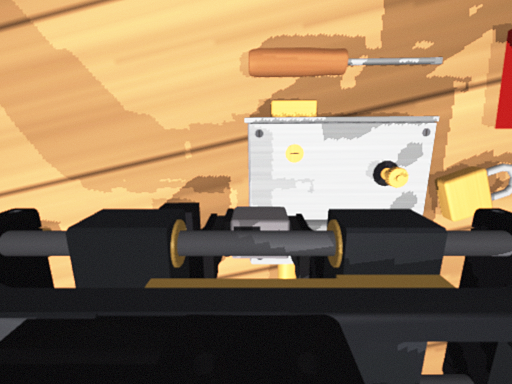

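View pics/s3c.png

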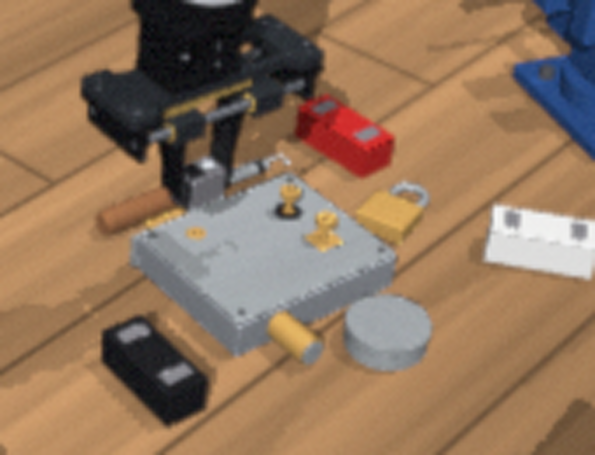

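The coil post is the one on the round black bush, on the lock's -x side. It sits at about (385,173) in the wrist view; the earth post is on the square brass plate. The tester is held level with its hook out, and the cover stands on the bench. Next I'll measure the coil axis.

```bash
python3 - <<'E'
from h import *
np.set_printoptions(precision=1,suppress=True)
m=np.load('w3.npy',allow_pickle=True).item()
im=cv2.imread('pics/w3.png'); hsv=cv2.cvtColor(im,cv2.COLOR_BGR2HSV)
roi=np.zeros(im.shape[:2],bool); roi[155:192,368:415]=1
bl=(im.max(2)<60)&roi; ye=(hsv[...,1]>90)&(im.max(2)>70)&roi
ys,xs=np.nonzero(bl); print('bush',xs.min(),xs.max(),ys.min(),ys.max())
ys2,xs2=np.nonzero(ye); print('brass',xs2.min(),xs2.max(),ys2.min(),ys2.max(), xs2.mean(),ys2.mean())
# bush: left extreme is visible; fit circle on plane z=.0415 to left rim
P=np.array([plane(m,xs[ys==y].min(),y,.0415)[:2]*1000 for y in np.unique(ys)])
from scipy.optimize import least_squares
print('bush c',least_squares(lambda c:np.hypot(*(P-c).T)-13,P.mean(0)+[5,10]).x)
# head: right rim at z=.0615 (mid top .065)
k=xs2>394
P=np.array([plane(m,xs2[ys2==y].max(),y,.063)[:2]*1000 for y in np.unique(ys2)])
print('head c',least_squares(lambda c:np.hypot(*(P-c).T)-9,P.mean(0)-[2,6]).x)
print('px of expected coil top/bottom',proj(m,[.5215,.2351,.068]),proj(m,[.5215,.2351,.0415]))
for u,v in [(249,120),(438,118)]: print(plane(m,u,v,.04)*1000)
E
```

```text
bush 373 396 162 184
brass 380 407 166 187 394.02272727272725 176.00681818181818
bush c [524.1 232.9]
head c [523.7 231.4]
px of expected coil top/bottom [403.8 174.8] [389.2 170. ]
[445.6 111.9  40. ]
[482.5 285.4  40. ]
```

jog_arm([
  {"delta_pos": [-20,0,0],"angular": [0,0,0.2],"claw": 25},
  {"delta_pos": [-40,10,0],"angular": [0,0,0.2],"claw": 25},
  {"delta_pos": [-40,30,-10],"angular": [0,0,0.2],"claw": 25},
  {"delta_pos": [-40,50,-25],"angular": [0,0,0.2],"claw": 25},
  {"delta_pos": [-40,57,-40],"angular": [0,0,0.2],"claw": 25},
  {"delta_pos": [-40,57,-46],"angular": [0,0,0.2],"claw": 25},
  {"delta_pos": [-40,57,-46],"angular": [0,0,0.2],"claw": 25},
  {"delta_pos": [-40,57,-46],"angular": [0,0,0.2],"claw": 25},
])

```text
clock: 11.18
tcp_pos: [0.4785, 0.1611, 0.1036]
orientation: [-0.34, -3.123, 0.002]
wrist_force: [-0.1, -0.5, -0.4]
finger_gap: 0.0398
grip_force: 25.0
```

```bash
python3 - <<'E'
from h import *
np.set_printoptions(precision=4,suppress=True)
o=r.observe(); print(o['clock'],o['tcp_pos'],rot(o['orientation'])[:,1],o['finger_gap'])
w,iw=shot('wrist','w4');a,i=shot('scene','s4'); b,j=shot('top','t4'); np.save('w4.npy',w,allow_pickle=True)
t=o['tcp_pos']; Y=rot(o['orientation'])[:,1]; X=np.array([Y[1],-Y[0],0]); e=t+Y*.0743-[0,0,.024]
for n,p in dict(tubeend=e,jaw=e+.003*Y+.002*X,hook=e+.0175*Y+.0015*X,coilhead=[.523,.233,.061],coilbase=[.523,.233,.0415]).items(): print(n,p,proj(w,p),proj(a,p),proj(b,p))
z=lambda im,c,s:cv2.resize(im[int(c[1])-s[1]:int(c[1])+s[1],int(c[0])-s[0]:int(c[0])+s[0]],(390,290),interpolation=cv2.INTER_CUBIC)
ca=proj(a,e);cb=proj(b,e);cw=proj(w,e)
print(ca,cb,cw)
M=np.vstack([np.hstack([z(i,ca,(39,29)),z(j,cb,(39,29))]),np.hstack([z(iw,(390,190),(78,58)),z(i,ca-[20,-10],(78,58))])])
cv2.imwrite('pics/m4.png',M[:,:,::-1])
E
```

```text
11.1833 [0.4785 0.1611 0.1036] [ 0.2152  0.9766 -0.001 ] 0.03978229499282101
tubeend [0.4944 0.2337 0.0796] [364.408  225.2916] [306.1029 145.6472] [169.1715 205.5902]
jaw [0.497  0.2362 0.0795] [368.4399 228.0038] [307.2342 145.6614] [168.3177 204.6346]
hook [0.4997 0.2504 0.0795] [389.3894 227.3533] [310.6796 144.1931] [163.1801 203.5798]
coilhead [0.523, 0.233, 0.061] [358.5394 250.3051] [312.4735 154.2   ] [171.4036 196.4682]
coilbase [0.523, 0.233, 0.0415] [350.0491 239.9996] [311.8855 159.1462] [172.7932 197.6121]
[306.1029 145.6472] [169.1715 205.5902] [364.408  225.2916]
```

View pics/m4.png

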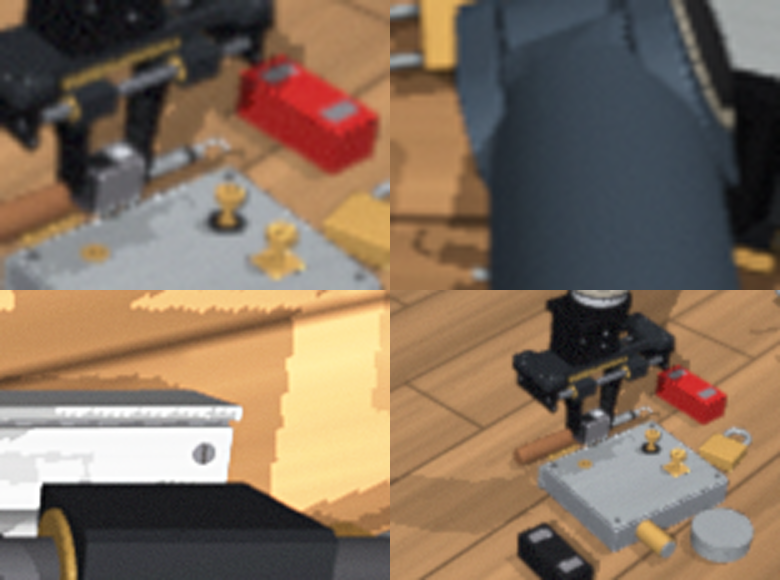

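In the scene view (panel 1) the tester is level, with the tube end at about (307.6,146.2) and the hook end at about (312.6,145.5). The coil head is at about (313.2,154.4). The top and wrist views are blocked. I'll cast these rays to get the offset from hook to post.

```bash
python3 - <<'E'
from h import *
np.set_printoptions(precision=1,suppress=True)
a=r.camera_model('scene'); im=cv2.imread('pics/s4.png'); hsv=cv2.cvtColor(im,cv2.COLOR_BGR2HSV)
# coil head brass mask
br=((hsv[...,0]>15)&(hsv[...,0]<32)&(hsv[...,1]>110)&(im.max(2)>110)).astype(np.uint8)
sub=br[148:168,304:322]; print(sub)
print(im[138:152,300:318].mean(2).astype(int)); print(hsv[138:152,300:318,1])
for n,(u,v,z) in dict(head=(313.2,154.4,.061),tube=(307.6,146.2,.0796),hook=(312.6,145.4,.0796)).items(): print(n,plane(a,u,v,z)*1000)
E
```

```text
[[0 0 0 0 0 0 1 0 0 0 0 0 0 0 0 0 0 0]
 [0 0 0 0 0 0 0 0 0 0 0 0 0 0 0 0 0 0]
 [0 0 0 0 0 0 0 0 0 0 0 0 0 0 0 0 0 0]
 [0 0 0 0 0 0 0 0 0 0 0 0 0 0 0 0 0 0]
 [0 0 0 0 0 0 0 0 0 0 0 0 0 0 0 0 0 0]
 [0 0 0 0 0 0 0 1 1 1 0 0 0 0 0 0 0 0]
 [0 0 0 0 0 0 0 1 1 1 1 1 0 0 0 0 0 0]
 [0 0 0 0 0 0 0 1 1 1 1 1 0 0 0 0 0 0]
 [0 0 0 0 0 0 0 1 1 1 1 0 0 0 0 0 0 0]
 [0 0 0 0 0 0 0 0 1 1 0 0 0 0 0 0 0 0]
 [0 0 0 0 0 0 0 1 1 0 0 0 0 0 0 0 0 0]
 [0 0 0 0 0 0 0 1 1 1 0 0 0 0 0 0 0 0]
 [0 0 0 0 0 0 0 1 1 1 0 0 0 0 0 0 0 0]
 [0 0 0 0 0 0 0 0 0 0 0 0 0 0 0 0 0 1]
 [0 0 0 0 0 0 0 0 0 0 0 0 0 0 0 0 0 1]
 [0 0 0 0 0 0 0 0 0 0 0 0 0 0 0 0 0 1]
 [0 0 0 0 0 0 0 0 0 0 0 0 0 0 0 0 0 1]
 [0 0 0 0 0 0 0 0 0 0 0 0 0 0 0 0 0 1]
 [0 0 0 0 0 0 0 0 0 0 0 0 0 0 0 0 1 1]
 [0 0 0 0 0 0 0 0 0 0 0 0 0 0 1 1 1 1]]
[[118 104 101  97  99  96  94 100 112 125 105  94  81  82  73  71  70  76]
 [ 99 101  98  96  95  97  96 102 132 132 120 106  93 108  98  84  82  73]
 [ 95  96  95  96  95  95  96 106 132 135 130 118 112 111 108 107  94  87]
 [ 96  94  94  92  93  98  99 113 133 134 132 130 125 114 110 111 110 103]
 [ 95  96  95  93  
[... 1157 characters left out ...]
113 119 119 125 118 121]
 [115 118 110 107 115  98  79  69  44  24  41  41  81 117 122 122 120 121]
 [107  95  64  42  56  44   3  15  77 100 103  59  42 108 118 124 119 124]
 [ 58  22   7  13   5   6   2  38 108 122 115  96  86 118 122 118 124 122]
 [  9  10  15  15  15  12  28  56 115 119 117 119 117 120 120 116 120 121]
 [ 13  12   9   0  15  85 100 111 119 120 117 114 105 108 117 121 122 119]
 [  7   4  21  66 104 119 118 115 112  93  83  67  49  61  96 115 121 121]
 [ 49  80 104 114 113 116 107  82  52  38  27   2   2   4  31  78 112 118]
 [115 114 119 115  98  84  66  30   5  11   9   5   0   0   5  17  64 110]]
head [525.3 233.8  61. ]
tube [499.8 234.6  79.6]
hook [508.3 249.4  79.6]
```

Offsets agree with the model to within 1–2 mm. I'll back off 4 mm sideways, lower the foot to just above the top, and then engage by feel.

jog_arm([
  {"delta_pos": [-4,1,0],"angular": [0,0,0],"claw": 25},
  {"delta_pos": [-4,1,-8],"angular": [0,0,0],"claw": 25},
  {"delta_pos": [-4,1,-16],"angular": [0,0,0],"claw": 25},
  {"delta_pos": [-4,1,-22],"angular": [0,0,0],"claw": 25},
  {"delta_pos": [-4,1,-26],"angular": [0,0,0],"claw": 25},
  {"delta_pos": [-4,1,-28],"angular": [0,0,0],"claw": 25},
  {"delta_pos": [-4,1,-29],"angular": [0,0,0],"claw": 25},
  {"delta_pos": [-4,1,-29],"angular": [0,0,0],"claw": 25},
])

```text
clock: 12.0
tcp_pos: [0.4743, 0.1637, 0.0742]
orientation: [-0.337, -3.123, 0.0]
wrist_force: [-0.0, 1.3, -1.5]
finger_gap: 0.0403
grip_force: 25.0
```

jog_arm([
  {"delta_pos": [0,0,-0.5],"angular": [0,0,0],"claw": 25},
  {"delta_pos": [0,0,-1],"angular": [0,0,0],"claw": 25},
  {"delta_pos": [0,0,-1],"angular": [0,0,0],"claw": 25},
])

```text
clock: 12.25
tcp_pos: [0.4745, 0.1638, 0.0737]
orientation: [0.337, 3.123, 0.0]
wrist_force: [0.5, -1.2, -1.1]
finger_gap: 0.0404
grip_force: 25.0
```

jog_arm([
  {"delta_pos": [-0.5,-2,0],"angular": [0,0,0],"claw": 25},
  {"delta_pos": [3.5,-3,0],"angular": [0,0,0],"claw": 25},
  {"delta_pos": [7.5,-3.8,0],"angular": [0,0,0],"claw": 25},
  {"delta_pos": [11,-4.5,0],"angular": [0,0,0],"claw": 25},
  {"delta_pos": [14,-5.2,0],"angular": [0,0,0],"claw": 25},
  {"delta_pos": [17,-5.9,0],"angular": [0,0,0],"claw": 25},
  {"delta_pos": [19,-6.3,0],"angular": [0,0,0],"claw": 25},
  {"delta_pos": [19,-6.3,0],"angular": [0,0,0],"claw": 25},
])

```text
clock: 12.92
tcp_pos: [0.4939, 0.1572, 0.0735]
orientation: [0.338, 3.123, 0.0]
wrist_force: [0.3, -0.2, -1.2]
finger_gap: 0.0405
grip_force: 25.0
```

jog_arm([
  {"delta_pos": [1.5,-0.3,0],"angular": [0,0,0],"claw": 25},
  {"delta_pos": [3,-0.6,0],"angular": [0,0,0],"claw": 25},
  {"delta_pos": [4.5,-1,0],"angular": [0,0,0],"claw": 25},
  {"delta_pos": [5.5,-1.2,0],"angular": [0,0,0],"claw": 25},
  {"delta_pos": [6.5,-1.4,0],"angular": [0,0,0],"claw": 25},
  {"delta_pos": [7,-1.5,0],"angular": [0,0,0],"claw": 25},
  {"delta_pos": [7,-1.5,0],"angular": [0,0,0],"claw": 25},
])

```text
clock: 13.5
tcp_pos: [0.5004, 0.1559, 0.0736]
orientation: [0.337, 3.123, 0.0]
wrist_force: [0.2, -0.2, -1.0]
finger_gap: 0.04
grip_force: 25.0
```

jog_arm([
  {"delta_pos": [1,-0.2,0],"angular": [0,0,0],"claw": 25},
  {"delta_pos": [2,-0.4,0],"angular": [0,0,0],"claw": 25},
  {"delta_pos": [2,-0.4,0],"angular": [0,0,0],"claw": 25},
])

```text
clock: 13.75
tcp_pos: [0.5026, 0.1555, 0.0736]
orientation: [0.337, 3.123, 0.0]
wrist_force: [-0.5, 0.1, -0.4]
finger_gap: 0.0403
grip_force: 25.0
```

jog_arm([
  {"delta_pos": [0.7,-0.2,0],"angular": [0,0,0],"claw": 25},
  {"delta_pos": [1.5,-0.3,0],"angular": [0,0,0],"claw": 25},
  {"delta_pos": [2,-0.4,0],"angular": [0,0,0],"claw": 25},
  {"delta_pos": [2,-0.4,0],"angular": [0,0,0],"claw": 25},
])

```text
clock: 14.08
tcp_pos: [0.5045, 0.1551, 0.0736]
orientation: [0.337, 3.123, 0.0]
wrist_force: [0.9, -0.4, -1.6]
finger_gap: 0.0406
grip_force: 25.0
```

jog_arm([
  {"delta_pos": [0.7,-0.2,0],"angular": [0,0,0],"claw": 25},
  {"delta_pos": [1,-0.2,0],"angular": [0,0,0],"claw": 25},
  {"delta_pos": [1,-0.2,0],"angular": [0,0,0],"claw": 25},
])

```text
clock: 14.33
tcp_pos: [0.5054, 0.1549, 0.0736]
orientation: [0.337, 3.123, 0.0]
wrist_force: [0.3, -0.9, -1.9]
finger_gap: 0.04
grip_force: 25.0
```

jog_arm([
  {"delta_pos": [0.5,-0.1,0],"angular": [0,0,0],"claw": 25},
  {"delta_pos": [1,-0.2,0],"angular": [0,0,0],"claw": 25},
  {"delta_pos": [1.5,-0.3,0],"angular": [0,0,0],"claw": 25},
  {"delta_pos": [1.5,-0.3,0],"angular": [0,0,0],"claw": 25},
])

```text
clock: 14.67
tcp_pos: [0.5064, 0.1547, 0.0735]
orientation: [-0.336, -3.123, 0.0]
wrist_force: [-1.2, -0.1, -1.4]
finger_gap: 0.0402
grip_force: 25.0
```

jog_arm([
  {"delta_pos": [0.5,-0.1,0],"angular": [0,0,0],"claw": 25},
  {"delta_pos": [1,-0.2,0],"angular": [0,0,0],"claw": 25},
  {"delta_pos": [1,-0.2,0],"angular": [0,0,0],"claw": 25},
])

```text
clock: 14.92
tcp_pos: [0.5069, 0.1546, 0.0734]
orientation: [-0.335, -3.122, 0.001]
wrist_force: [-3.6, 0.7, 1.9]
finger_gap: 0.04
grip_force: 25.0
```

Contact came at -3.6 N in x, just where the straight wire should meet the neck, about 2 mm past the jaw position. I'll back off 2 mm, then move along the nose direction until the tube end touches.

jog_arm([
  {"delta_pos": [-1,0.2,0],"angular": [0,0,0],"claw": 25},
  {"delta_pos": [-2,0.4,0],"angular": [0,0,0],"claw": 25},
  {"delta_pos": [-1.8,1.4,0],"angular": [0,0,0],"claw": 25},
  {"delta_pos": [-1.6,2.4,0],"angular": [0,0,0],"claw": 25},
  {"delta_pos": [-1.6,2.4,0],"angular": [0,0,0],"claw": 25},
])

```text
clock: 15.33
tcp_pos: [0.5066, 0.1568, 0.0736]
orientation: [0.337, 3.123, 0.0]
wrist_force: [-0.4, 0.4, -2.1]
finger_gap: 0.0399
grip_force: 25.0
```

jog_arm([
  {"delta_pos": [0.1,0.5,0],"angular": [0,0,0],"claw": 25},
  {"delta_pos": [0.2,1,0],"angular": [0,0,0],"claw": 25},
  {"delta_pos": [0.2,1,0],"angular": [0,0,0],"claw": 25},
])

```text
clock: 15.58
tcp_pos: [0.5065, 0.1569, 0.0736]
orientation: [-0.338, -3.123, 0.002]
wrist_force: [-1.6, -3.2, -0.7]
finger_gap: 0.0404
grip_force: 25.0
```

The tube end touches the neck (-3.2 N). I'll ease back 1 mm and lower the foot onto the top.

jog_arm([
  {"delta_pos": [-0.4,-0.9,0],"angular": [0,0,0],"claw": 25},
  {"delta_pos": [-0.4,-0.9,-0.5],"angular": [0,0,0],"claw": 25},
  {"delta_pos": [-0.4,-0.9,-1],"angular": [0,0,0],"claw": 25},
  {"delta_pos": [-0.4,-0.9,-1],"angular": [0,0,0],"claw": 25},
])

```text
clock: 15.92
tcp_pos: [0.5064, 0.1569, 0.0733]
orientation: [0.337, 3.123, 0.0]
wrist_force: [-1.2, -2.8, 4.4]
finger_gap: 0.0405
grip_force: 25.0
```

jog_arm([
  {"delta_pos": [0,0,0.5],"angular": [0,0,0],"claw": 48},
  {"delta_pos": [0,0,0.5],"angular": [0,0,0],"claw": 50},
  {"delta_pos": [0,0,0.5],"angular": [0,0,0],"claw": 52},
  {"delta_pos": [0,0,0.5],"angular": [0,0,0],"claw": 54},
  {"delta_pos": [0,0,0.5],"angular": [0,0,0],"claw": 56},
  {"delta_pos": [0,0,0.5],"angular": [0,0,0],"claw": 58},
  {"delta_pos": [0,0,0.5],"angular": [0,0,0],"claw": 62},
  {"delta_pos": [0,0,0.5],"angular": [0,0,0],"claw": 64},
], newtons=10)

```text
clock: 16.58
tcp_pos: [0.506, 0.1555, 0.073]
orientation: [-0.338, -3.123, 0.003]
wrist_force: [-1.2, -4.8, 2.3]
finger_gap: 0.0542
grip_force: 2.5
```

jog_arm([
  {"delta_pos": [0,0,0.5],"angular": [0,0,0],"claw": 70},
  {"delta_pos": [0,0,0.5],"angular": [0,0,0],"claw": 76},
  {"delta_pos": [0,0,0.5],"angular": [0,0,0],"claw": 82},
  {"delta_pos": [0,0,0.5],"angular": [0,0,0],"claw": 86},
  {"delta_pos": [0,0,0.5],"angular": [0,0,0],"claw": 86},
  {"delta_pos": [0,0,0.5],"angular": [0,0,0],"claw": 86},
])

```text
clock: 17.08
tcp_pos: [0.5064, 0.1579, 0.0738]
orientation: [0.335, 3.123, 0.002]
wrist_force: [0.7, 0.0, -0.3]
finger_gap: 0.0738
grip_force: 0.0
```

```bash
python3 - <<'E'
from h import *
a,i=shot('scene','s5'); im=i
c=im[100:185,270:350]; cv2.imwrite('pics/s5c.png',cv2.resize(c,None,fx=7,fy=7,interpolation=cv2.INTER_CUBIC)[:,:,::-1])
o=r.observe();print(o['tcp_pos'],o['wrist_force'])
E
```

```text
[0.50628674 0.15768192 0.07374001] [-1.04564971  1.01420324  0.15704989]
```

jog_arm([
  {"delta_pos": [0,0,4],"angular": [0,0,0],"claw": 86},
  {"delta_pos": [0,0,12],"angular": [0,0,0],"claw": 86},
  {"delta_pos": [0,0,25],"angular": [0,0,0],"claw": 86},
  {"delta_pos": [0,0,50],"angular": [0,0,0],"claw": 86},
  {"delta_pos": [0,0,85],"angular": [0,0,0],"claw": 86},
  {"delta_pos": [10,-30,110],"angular": [0,0,0],"claw": 86},
  {"delta_pos": [25,-65,120],"angular": [0,0,0],"claw": 86},
  {"delta_pos": [50,-95,130],"angular": [0,0,0],"claw": 86},
])

```text
clock: 17.8
tcp_pos: [0.5557, 0.0609, 0.2066]
orientation: [0.334, 3.122, 0.002]
wrist_force: [-0.4, 0.5, -0.4]
finger_gap: 0.0749
grip_force: 0.0
```

jog_arm([
  {"delta_pos": [30,0,10],"angular": [0,0,0],"claw": 86},
  {"delta_pos": [50,0,20],"angular": [0,0,0],"claw": 86},
  {"delta_pos": [50,0,20],"angular": [0,0,0],"claw": 86},
  {"delta_pos": [50,0,20],"angular": [0,0,0],"claw": 86},
])

```text
clock: 18.13
tcp_pos: [0.6068, 0.0618, 0.2244]
orientation: [0.337, 3.122, 0.001]
wrist_force: [-0.1, -0.4, -0.5]
finger_gap: 0.0749
grip_force: 0.0
```

```bash
python3 - <<'E'
from h import *
o=r.observe();print(o['clock'],o['tcp_pos'])
w,iw=shot('wrist','w6'); a,i=shot('scene','s6'); b,j=shot('top','t6'); np.save('w6.npy',w,allow_pickle=True)
c=[.524,.2333,.05]; m=[.515,.19,.06]
print(proj(w,c),proj(a,c),proj(b,c))
def z(im,p,s):
    x=int(np.clip(p[0],s[0],512-s[0]));y=int(np.clip(p[1],s[1],384-s[1])); print(x-s[0],y-s[1])
    return cv2.resize(im[y-s[1]:y+s[1],x-s[0]:x+s[0]],(395,296),interpolation=cv2.INTER_CUBIC)
M=np.vstack([np.hstack([z(iw,proj(w,m),(64,48)),z(i,proj(a,m),(32,24))]),np.hstack([z(j,proj(b,m),(32,24)),z(iw,(256,192),(256,192))])])
cv2.imwrite('pics/m6.png',M[:,:,::-1])
E
```

```text
18.1333 [0.60677845 0.06183957 0.2244454 ]
[388.5906703   80.07949615] [312.44585768 157.09254783] [172.10772136 196.76742072]
288 30
269 135
154 175
0 0
```

View pics/m6.png

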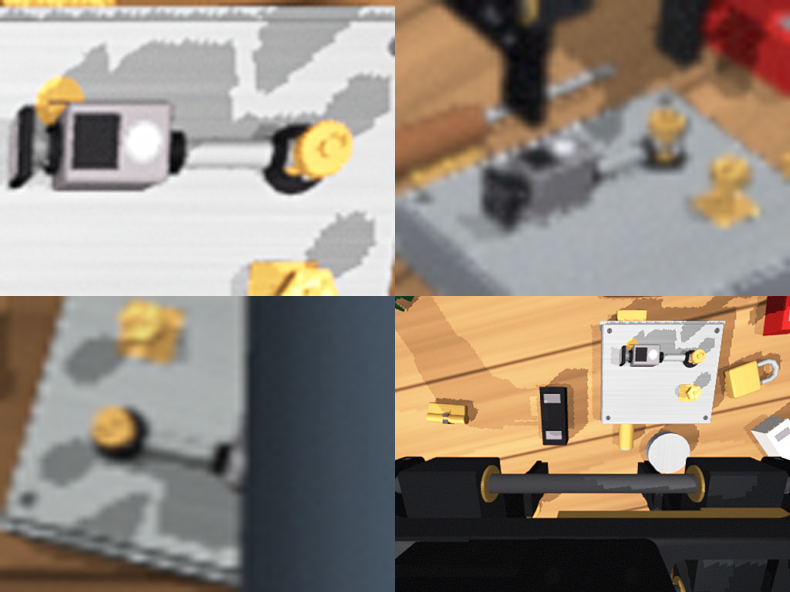

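The wrist view shows the tester standing on the lock, its tube end at the coil neck under the round head. The plate-to-front distance is about 51 mm, so plunger travel is about 4 mm. The cover stands upright on the bench and the bystanders are untouched. I'll hand in.

```bash
python3 -c "
from rig import r
print(r.close_job())"
```

```text
the job is handed in; nothing more can be done
None
```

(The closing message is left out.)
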